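Hold a turned handle blank in the carver's V-cradle

ROBOT

A 6-joint arm with a two-finger parallel gripper is mounted at the origin on the work surface. World frame = base frame: x ahead of the robot, y to its left, z up, the work surface at z = 0. Lengths are in m, angles in rad, forces in N, time in s.
With the tool pointing down it reaches from about 0.375 to 0.9 m from the base axis. Payload 3.1 kg.
Tool frame: the origin (TCP) lies midway between the tips of the shut fingers; the grasp point (between the pads) lies manip.grip_depth behind it (manip.grip_depth is the distance from the TCP to the grasp point, in m); z points along the fingers, y is the direction in which the jaws open and shut (so a half turn about z gives the same grasp; the last joint's range is limited). The gripper opens to 85 mm and grips with 20 to 120 N. Pads are 22 mm wide; open, the fingers measure 114 mm over their backs; the gripper's body (76 mm by 85 mm) begins 54 mm behind the grasp point. The pads swing forward as they close: fully open they stand 13 mm farther back than shut.
Start: joints at [-1.397, 0.527, 1.433, -0, 1.181, -0.178], TCP at [0.215, -0.587, 0.231] pointing down, gripper open.
Joint ranges: [-3.08, 3.08], [-0.75, 2.2], [0.22, 2.44], [-1.43, 4.57], [0, 2.65], [-2.85, 2.85]. Speed limits (rad/s): [2.79, 2.79, 3.14, 3.14, 3.14, 3.14].

INTERFACE

Orientations are given as a unit quaternion [x, y, z, w].
In Python, from station import manip, vision gives the robot as it stands.
- The arm moves only by the shell command python3 -m crank 'ROWS' [FORCE]. ROWS is JSON, a list of rows, each an object with "grip": the closure, from 0 (fully open) to 1 (shut); "offset": the shift along the tool's x, y, z in mm, a list of three; "angular": the turn, a rotation vector about the tool's x, y, z in degrees, a list of three. A call has 1 to 10 rows; each row is the pose to reach, as a shift and turn from the pose commanded when the call began, along the tool's axes at that moment; what a row does not reach only later rows make up. A row lasts 1/10 s, in which the tool goes at most 50 mm and 8.59 degrees, less where a joint would pass 70% of its speed; a pose out of reach is approached as far as the arm can. A call with a gripper value outside its range is refused whole. The fingers move at their own pace and stop on an object; FORCE is the grip in N (left out, the last holds). Time passes only in rows, so rows that repeat a pose let the fingers close. It gives the time, the measured TCP pose, the force and the opening at its end, in the units of the state.
- manip.sense(): the state, without advancing time (a new reading comes with each control period).
- vision.snapshot(name): name is "scene" or "top" or "wrist"; returns a dict with "pixels" (420x560x3 uint8, red, green, blue), "intrinsics" (3x3 intrinsics, pixels), "R" (3x3) and "t" (3): a world point X has camera coordinates R X + t. Camera axes: x right, y down, z forward; pixel columns grow to the right and rows downward; lengths in m; the calibration is good to about 2 mm. A picture is of the moment at which its call begins. There is no depth.
- manip.sign_off(): hands the job in, once; it reports no verdict.
The state is a dict: "t": time; "q": joint angles; "qd": joint speeds; "tau": joint torques, N m; "tcp_pos": TCP position; "tool_rot": TCP orientation; "force": force on the tool from outside, world axes, zero at the start; "ft_torque": the same for the moment, N m; "finger_gap": opening from 0.0 (shut) to 1.0 (fully open).
Only numpy, scipy, OpenCV 4.12 (cv2) and the standard library are available. Lean on these libraries where they do the work, as an engineer would, in place of code of your own. Each camera call takes 0.05 s, during which the arm holds its last target.

TASK

Pick up the turned wooden handle blank from the carpet mat and lay it in the V-cradle, with its thick butt end up against the end stop (touching it or within a few millimetres) and its thin tenon pointing out of the open end. Then keep it pressed straight down with a steady push of about 15 N so that it bears firmly on both faces of the V: the program finishes while still holding it pressed there. Leave the gouge, knife, carved cottage and mug where they are.

Things in the scene. Friction and masses are not known exactly. Their poses are not given: they have to be found in the camera images.
- blank: Handle blank, plain pale wood, 70 to 130 g, lying on the mat and free to roll: a cylinder 36 mm in diameter, 140 mm long, with a tenon 20 mm in diameter, 30 mm long on one end. Origin on the axis at the middle of the thick part, 26 mm above the table at the start; x along the axis towards the tenon (butt face x = -70, shoulder +70, tenon end +100 mm). Any roll about x will do.
- tenon (a point): Centre of the tenon's free end face, 100 mm from the blank's origin along its x.
- cradle: V-cradle, wood, fixed, rigid: base board 190 x 110 x 15 mm with two V cheeks in line and an end stop. Origin at the centre of the board's underside; z up, x along the V from stop to open end, y left of x. Cheeks at x = -60 to -30 and +30 to +60 mm, 80 mm wide in y; between them a 60 mm opening down to the board (z = 15 mm) where fingers fit either side of the blank.
- seat (a point): Middle of the V, 50.5 mm above the cradle's origin, axes as the cradle's: where the blank's origin comes to lie, blank's x along the cradle's x, when it is seated with the butt touching the stop. Up to 10 mm off the stop along x is accepted.
- stop (a point): On the stop's inner face, 70 mm from the seat towards cradle -x, at the height of the seated blank's axis. The stop is a plate 10 mm thick, 64 mm wide, its top at z = 65 mm.
- flank_left: The left-hand (+y) halves of both V cheeks, rigid, each with one 45 degree face rising from the apex line (y = 0, z = 25 mm) to the rim (y = 24, z = 49 mm); a 90 degree V in all. Origin and axes as the cradle. A sideways push takes load off one face.
- flank_right: The right-hand (-y) halves of both V cheeks, the mirror image of the left ones. Origin and axes as the cradle.
- mat: Carpet mat fixed to the table, 320 x 300 mm, 8 mm thick, dusty pink-brown. Origin at the centre of its underside, x along its 320 mm side. The blank, gouge and knife lie on it.
- gouge: Bystander on the mat: palm gouge with a dark round handle, 120 mm long, 34 mm high, lying along its x. Origin under its middle.
- knife: Bystander on the mat: carving knife, wooden handle and short blade, 130 mm long, 16 mm high, lying along its x. Origin under its middle.
- cottage: Bystander on the table beyond the work: small carved wooden cottage, about 76 x 80 mm, 90 mm high. Origin at the centre of its underside.
- mug: Bystander on the table beyond the work: steel mug, 76 mm in diameter, 90 mm high, handle on its +y side. Origin at the centre of its underside.
Not all that is in view belongs to the job. Of the things that look like the cradle, take the one that is farthest to the robot's right at the start. Leave any red look-alike of the blank alone.

How it is judged:
By the outcome, as a careful person would: the job done as asked, in the order asked, and still so for the second after the job is handed in, while the arm keeps its last pose, push and grip.
It also fails if it takes over 48 s, if anything falls off the work surface, if the arm or the gripper's body presses on something with over 40 N, if the wrist force passes 120 N, or if a joint passes its speed limit or range.

## Working session

There is one attempt and no reset: what is moved stays moved. The work goes in short steps, Python scripts to look and compute and a shell command to move; the robot and the scene stay as the last step left them, time stands still between calls to the robot, and variables do not carry over. Pictures are saved under pics/ and viewed, and the job is handed in when it is done.

```bash
ls; mkdir -p pics; python3 - <<'E'
from station import manip, vision
import cv2
print(manip.sense(), manip.grip_depth)
for n in ("scene","top","wrist"):
    s=vision.snapshot(n); cv2.imwrite(f"pics/{n}0.png",s["pixels"][:,:,::-1]); print(n,s["intrinsics"],s["R"],s["t"])
E
```

```text
pics
{'t': 0.0, 'q': array([-1.39751281e+00,  5.28443828e-01,  1.43394684e+00,  3.64835312e-05,
        1.18139699e+00, -1.78522510e-01]), 'qd': array([1.63950436e-03, 8.20963969e-04, 1.00836817e-03, 1.01995845e-04,
       4.46899421e-04, 6.12461995e-05]), 'tau': array([-1.06894498e-03, -4.42355204e+01, -1.78027350e+01, -4.43298504e-04,
        8.34307226e-03,  7.54291818e-06]), 'tcp_pos': array([ 0.21526604, -0.58597371,  0.23033319]), 'tool_rot': array([ 9.84569538e-01,  1.74990343e-01,  1.97433746e-05, -1.09745559e-03]), 'force': array([-0.3246646 , -0.67643472,  0.56868504]), 'ft_torque': array([ 0.04447779, -0.03856598,  0.02088057]), 'finger_gap': 0.9999184211964445} 0.0187
scene [[449.70811943   0.         280.79885634]
 [  0.         449.70811943 208.17407203]
 [  0.           0.           1.        ]] [[ 0.71315752  0.70086288  0.01405603]
 [ 0.58002048 -0.57869735 -0.57331111]
 [-0.39367829  0.41701391 -0.81921719]] [-0.41268467 -0.23039154  1.20049413]
top [[412.14379774   0.         277.46028473]
 [  0.         412.14379774 206.72670223]
 [  0.           0.           1.        ]] [[-0.02166533 -0.99956284  0.02011811]
 [-0.99466731  0.01952094 -0.10127134]
 [ 0.10083434 -0.0222049  -0.99465541]] [0.04851141 0.54481748 0.96042357]
wrist [[373.55976113   0.         285.08181968]
 [  0.         373.55976113 211.48484455]
 [  0.           0.           1.        ]] [[ 0.34437513 -0.93882968 -0.00214508]
 [-0.90640983 -0.33307663  0.2597714 ]
 [-0.24459558 -0.08751449 -0.96566776]] [-0.62417698 -0.03324905  0.37907878]
```

View pics/scene0.png

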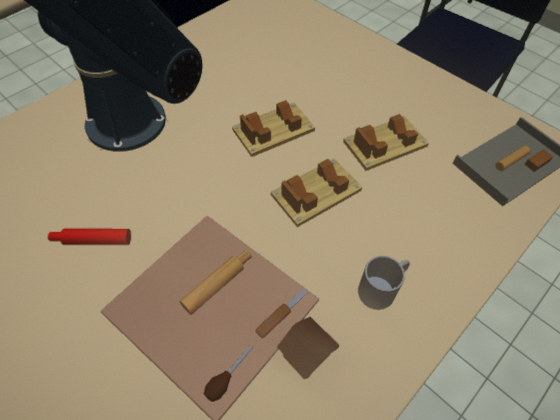

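View pics/top0.png

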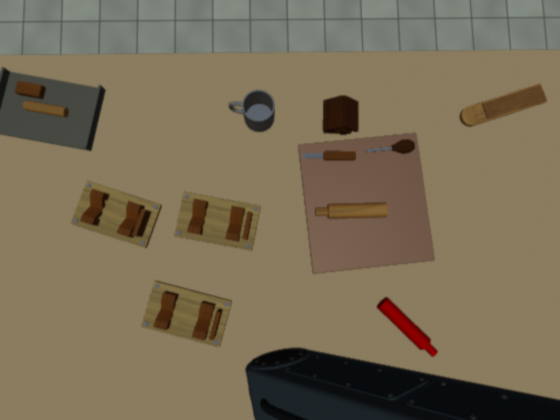

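View pics/wrist0.png

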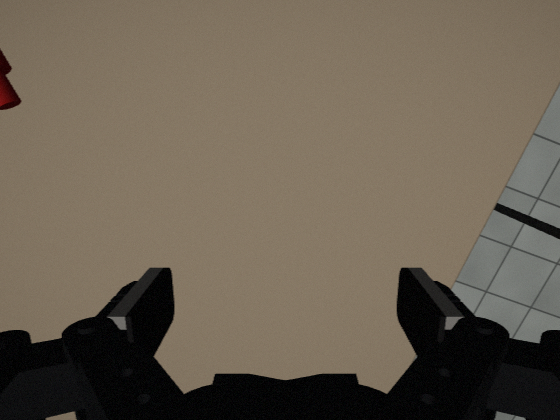

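The top view shows the mat with the blank at (350,211), tenon to the left (+y), gouge and knife above it. There are three cradles, at (117,213), (218,220) and (187,313). The one farthest to the robot's right is (218,220), with its stop on its right side at (249,225).

```bash
cat > h.py <<'E'
import numpy as np, cv2
from station import manip, vision
def snap(n):
    return vision.snapshot(n)
def ray(s,uv,z):
    K,R,t=s["intrinsics"],np.array(s["R"]),np.array(s["t"])
    d=R.T@np.linalg.inv(K)@np.array([uv[0],uv[1],1.]); c=-R.T@t
    return c+d*(z-c[2])/d[2]
def proj(s,X):
    p=s["intrinsics"]@(s["R"]@np.array(X)+s["t"]); return p[:2]/p[2]
E
python3 - <<'E'
from h import *
s=snap("top");g=s["pixels"]
def z(g,x0,y0,w,h,k,n): cv2.imwrite(n,cv2.convertScaleAbs(cv2.resize(g[y0:y0+h,x0:x0+w,::-1],None,fx=k,fy=k,interpolation=cv2.INTER_CUBIC),alpha=1.6))
z(g,170,180,100,75,8,"pics/t_cr.png"); z(g,300,180,100,60,8,"pics/t_bl.png")
s=snap("scene");g=s["pixels"]
z(g,265,150,100,75,8,"pics/s_cr.png"); z(g,170,240,100,75,8,"pics/s_bl.png")
E
```

```text
(no output)
```

View pics/t_cr.png

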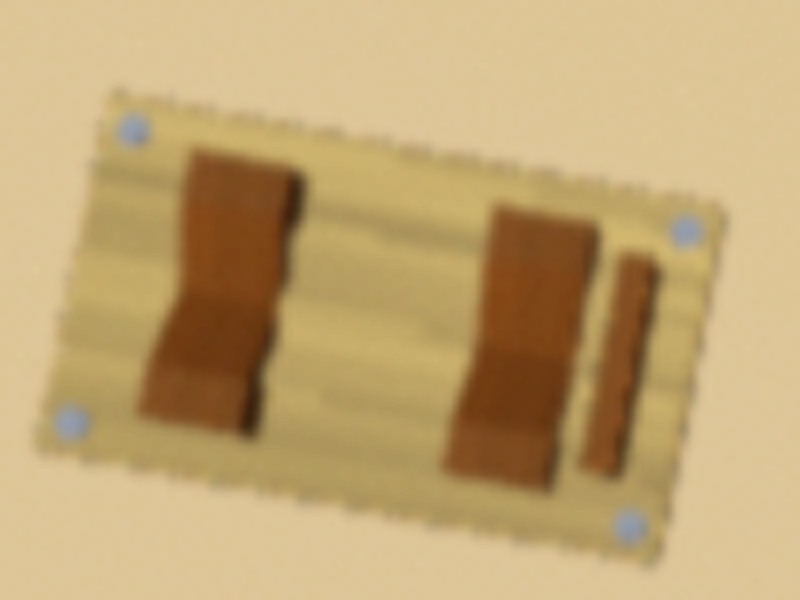

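View pics/t_bl.png

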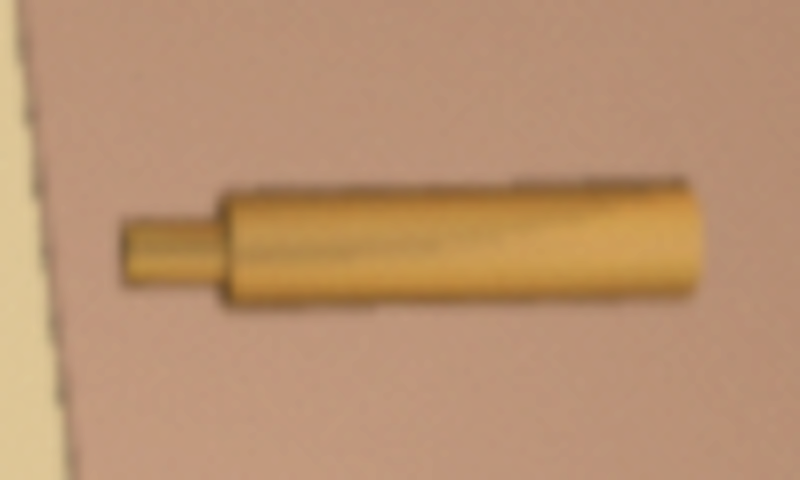

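View pics/s_cr.png

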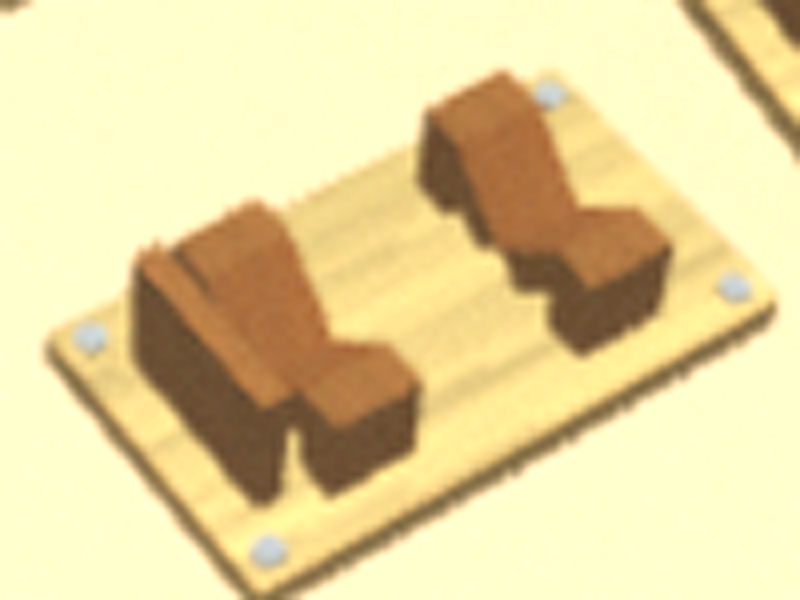

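View pics/s_bl.png

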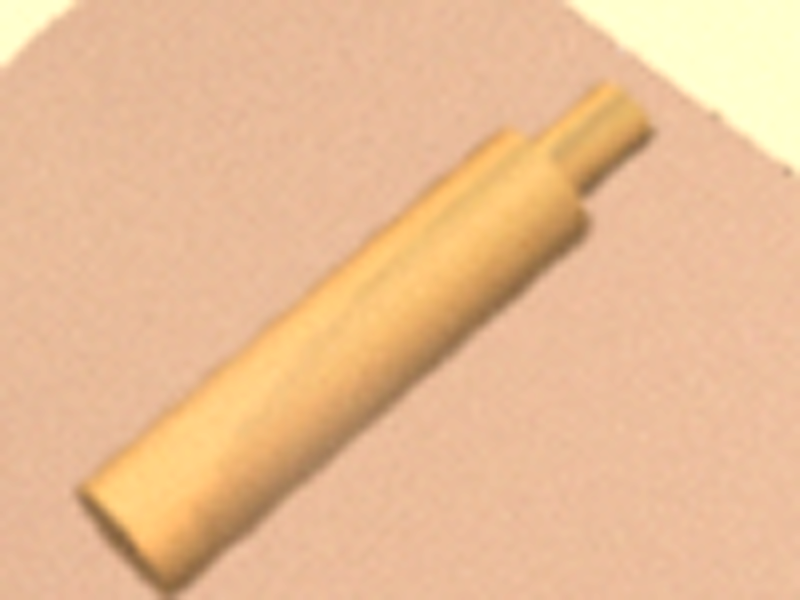

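```bash
python3 - <<'E'
from h import *
T=snap("top");S=snap("scene")
f=lambda p,o:((np.array(p)+.5)/8-.5+np.array(o))
def show(n,s,pts,o,z):
    P=np.array([ray(s,f(p,o),z) for p in pts]);print(n);print((P*1000).round(1));return P
# order: open-left.. corners: stop+? 
a=show("board top",T,[(115,88),(728,203),(657,568),(35,453)],(170,180),.015)
b=show("board scene",S,[(775,298),(255,590),(45,342),(555,68)],(265,150),.015)
for P in(a,b):
    c=P.mean(0);ax=(P[0]+P[3]-P[1]-P[2]);print(c*1000,np.degrees(np.arctan2(ax[1],ax[0])),[np.linalg.norm(P[i]-P[(i+1)%4])*1000 for i in range(4)])
    u=ax/np.linalg.norm(ax);print("tops")
show("stop inner top edge",T,[(617,252),(583,470)],(170,180),.065)
show("rims T outer+y",T,[(192,182),(152,362),(490,252),(460,425)],(170,180),.049)
p=show("blank top: tenon, shoulder axis, butt axis",T,[(123,252),(228,247),(697,238)],(300,180),.026)
# scene: edges silhouettes midline
q=show("blank scene",S,[(630,105),(548,180),(127,540)],(170,240),.026)
for P in(p,q):
    d=P[0]-P[2];print(np.degrees(np.arctan2(d[1],d[0])),np.linalg.norm(d))
E
```

```text
board top
[[590.8 262.9  15. ]
 [552.1  77.9  15. ]
 [442.6 101.   15. ]
 [480.9 286.6  15. ]]
board scene
[[587.6 263.5  15. ]
 [549.5  79.3  15. ]
 [446.5  98.7  15. ]
 [482.6 285.9  15. ]]
[516.5726181  182.09379638  15.        ] 78.26582928666905 [np.float64(189.008595229468), np.float64(111.9684792927373), np.float64(189.4605942320078), np.float64(112.44084004275001)]
tops
[516.53439538 181.85657098  15.        ] 78.69504769673459 [np.float64(188.1604408949636), np.float64(104.80543212933564), np.float64(190.58455188805934), np.float64(107.37763801522325)]
tops
stop inner top edge
[[533.2 109.   65. ]
 [471.  119.6  65. ]]
rims T outer+y
[[557.7 233.5  49. ]
 [505.3 245.1  49. ]
 [535.5 146.9  49. ]
 [485.2 156.1  49. ]]
blank top: tenon, shoulder axis, butt axis
[[ 533.6  -52.5   26. ]
 [ 534.5  -84.2   26. ]
 [ 534.4 -225.9   26. ]]
blank scene
[[ 533.   -51.8   26. ]
 [ 534.2  -82.    26. ]
 [ 534.7 -221.    26. ]]
90.26309820523137 0.17340422966947197
90.57672651300945 0.16925392605979267
```

Both views agree to within about 2 mm:
- **Blank:** origin (0.534, -0.153), yaw 90.4°.
- **Cradle:** centre (0.5165, 0.182), yaw 78.4°.

Next I work out the approach offsets.

```bash
cat >> h.py <<'E'
from scipy.spatial.transform import Rotation as Ro
def go(p,yaw):
    st=manip.sense();R=Ro.from_quat(st["tool_rot"])
    y=np.radians(yaw); c,s=np.cos(y),np.sin(y)
    G=Ro.from_matrix(np.array([[c,s,0],[s,-c,0],[0,0,-1.]]))
    print("t",st["t"],"pos",(st["tcp_pos"]*1000).round(1),"F",st["force"].round(2),"M",st["ft_torque"].round(2),"gap",round(st["finger_gap"],3),"q",st["q"].round(2))
    x=R.as_matrix()[:,0];print("yaw",np.degrees(np.arctan2(x[1],x[0])).round(2),"tilt z",R.as_matrix()[:,2].round(4))
    print("offset",(R.inv().apply(np.array(p)-st["tcp_pos"])*1000).round(1),"ang",np.degrees((R.inv()*G).as_rotvec()).round(2))
E
python3 -c "
from h import *
go([.534,-.153,.13],90.4)"
```

```text
t 0.35 pos [ 215.4 -586.5  231.1] F [-0.89 -0.33  0.17] M [ 0.    0.03 -0.  ] gap 0.999 q [-1.4   0.53  1.43  0.    1.18 -0.18]
yaw 20.16 tilt z [-1.e-04  5.e-04 -1.e+00]
offset [ 448.5 -297.2  101.3] ang [-2.000e-02 -2.000e-02 -7.024e+01]
```

```bash
python3 -m crank '[{"grip":0,"offset":[448.5,-297,101],"angular":[0,0,-70.2]},{"grip":0,"offset":[448.5,-297,101],"angular":[0,0,-70.2]},{"grip":0,"offset":[448.5,-297,101],"angular":[0,0,-70.2]},{"grip":0,"offset":[448.5,-297,101],"angular":[0,0,-70.2]},{"grip":0,"offset":[448.5,-297,101],"angular":[0,0,-70.2]},{"grip":0,"offset":[448.5,-297,101],"angular":[0,0,-70.2]},{"grip":0,"offset":[448.5,-297,101],"angular":[0,0,-70.2]},{"grip":0,"offset":[448.5,-297,101],"angular":[0,0,-70.2]},{"grip":0,"offset":[448.5,-297,101],"angular":[0,0,-70.2]},{"grip":0,"offset":[448.5,-297,101],"angular":[0,0,-70.2]}]' 25
python3 -c "
from h import *
go([.534,-.153,.13],90.4)"
```

```text
t: 1.35
tcp_pos: [0.5077, -0.1892, 0.1389]
tool_rot: [0.705, 0.709, 0.0, 0.0]
force: [1.1, -1.4, 0.1]
finger_gap: 1.0
t 1.35 pos [ 507.7 -189.2  138.9] F [ 1.09 -1.44  0.11] M [-0.01 -0.01  0.05] gap 1.0 q [-0.56  0.55  1.73 -0.    0.86 -0.57]
yaw 90.38 tilt z [ 7.e-04 -5.e-04 -1.e+00]
offset [36.1 26.5  8.9] ang [ 0.04  0.03 -0.02]
```

```bash
python3 -m crank '[{"grip":0,"offset":[0,0,0],"angular":[0,0,0]},{"grip":0,"offset":[0,0,0],"angular":[0,0,0]},{"grip":0,"offset":[0,0,0],"angular":[0,0,0]}]'
python3 - <<'E'
from h import *
go([.534,-.153,.13],90.4)
s=snap("wrist");cv2.imwrite("pics/w1.png",s["pixels"][:,:,::-1])
y=np.radians(90.4);u=np.array([np.cos(y),np.sin(y),0])
for k in(-.07,0,.07,.1): print(k,proj(s,np.array([.534,-.153,.026])+k*u))
E
```

```text
t: 1.65
tcp_pos: [0.5064, -0.1917, 0.1393]
tool_rot: [0.705, 0.709, -0.0, 0.0]
force: [0.0, -0.5, 0.2]
finger_gap: 0.996
t 1.65 pos [ 506.4 -191.7  139.3] F [ 0.03 -0.51  0.18] M [0.01 0.01 0.01] gap 0.996 q [-0.57  0.55  1.73 -0.    0.87 -0.57]
yaw 90.33 tilt z [ 3.e-04 -6.e-04 -1.e+00]
offset [38.5 27.9  9.3] ang [ 0.02  0.04 -0.07]
-0.07 [322.73221088 248.49036872]
0 [325.27362838 151.87875685]
0.07 [328.20746945  40.34922076]
0.1 [329.6082546 -12.9014206]
```

View pics/w1.png

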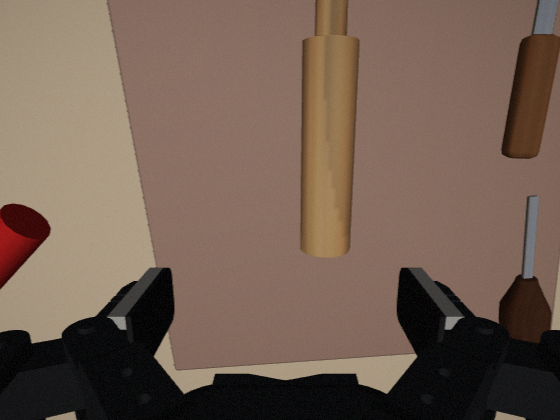

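The wrist view shows the blank's butt at (326,246) and shoulder at (330,38). That is within 2.5 px of the projected estimate, so I shift x by +1 mm and descend.

```bash
python3 -m crank '[{"grip":0,"offset":[39,29,10],"angular":[0,0,0]},{"grip":0,"offset":[39,29,50],"angular":[0,0,0]},{"grip":0,"offset":[39,29,80],"angular":[0,0,0]},{"grip":0,"offset":[39,29,105],"angular":[0,0,0]},{"grip":0,"offset":[39,29,122],"angular":[0,0,0]},{"grip":0,"offset":[39,29,130],"angular":[0,0,0]},{"grip":0,"offset":[39,29,130],"angular":[0,0,0]},{"grip":0,"offset":[39,29,130],"angular":[0,0,0]}]'
python3 - <<'E'
from h import *
go([.535,-.1525,.009],90.4)
s=snap("wrist");cv2.imwrite("pics/w2.png",s["pixels"][:,:,::-1])
E
```

```text
t: 2.5
tcp_pos: [0.5356, -0.1527, 0.0097]
tool_rot: [0.705, 0.709, 0.0, 0.001]
force: [0.0, -0.3, 0.6]
finger_gap: 1.0
t 2.5 pos [ 535.6 -152.7    9.7] F [ 0.01 -0.27  0.58] M [ 0.05 -0.01 -0.04] gap 1.0 q [-0.48  0.78  1.75 -0.    0.61 -0.48]
yaw 90.27 tilt z [ 1.1e-03 -6.0e-04 -1.0e+00]
offset [ 0.2 -0.6  0.7] ang [ 0.06  0.04 -0.13]
```

View pics/w2.png

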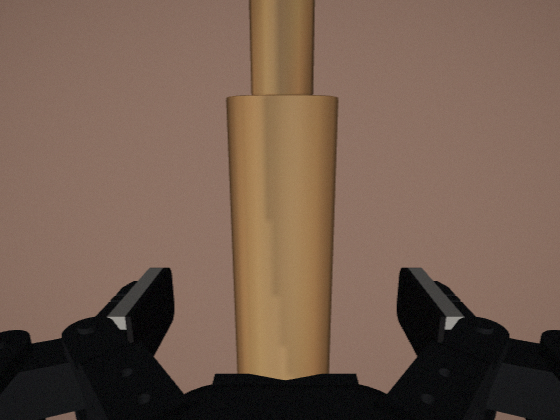

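The blank is centred between the pads (axis column about 283, jaw midpoint about 286). I close on it.

```bash
python3 -m crank '[{"grip":0.4,"offset":[0,0,0],"angular":[0,0,0]},{"grip":0.7,"offset":[0,0,0],"angular":[0,0,0]},{"grip":1,"offset":[0,0,0],"angular":[0,0,0]},{"grip":1,"offset":[0,0,0],"angular":[0,0,0]},{"grip":1,"offset":[0,0,0],"angular":[0,0,0]},{"grip":1,"offset":[0,0,0],"angular":[0,0,0]},{"grip":1,"offset":[0,0,0],"angular":[0,0,0]},{"grip":1,"offset":[0,0,0],"angular":[0,0,0]}]' 40
python3 -m crank '[{"grip":1,"offset":[0,0,-20],"angular":[0,0,0]},{"grip":1,"offset":[0,0,-60],"angular":[0,0,0]},{"grip":1,"offset":[0,0,-100],"angular":[0,0,0]},{"grip":1,"offset":[0,0,-130],"angular":[0,0,0]},{"grip":1,"offset":[0,0,-140],"angular":[0,0,0]},{"grip":1,"offset":[0,0,-140],"angular":[0,0,0]},{"grip":1,"offset":[0,0,-140],"angular":[0,0,0]}]'
python3 - <<'E'
from h import *
go([.5165,.182,.15],78.4)
s=snap("wrist");cv2.imwrite("pics/w3.png",s["pixels"][:,:,::-1])
s=snap("scene");cv2.imwrite("pics/s3.png",s["pixels"][:,:,::-1])
E
```

```text
t: 3.35
tcp_pos: [0.5355, -0.1516, 0.0097]
tool_rot: [0.705, 0.709, 0.0, 0.0]
force: [-1.0, 0.8, 5.1]
finger_gap: 0.403
t: 4.05
tcp_pos: [0.5342, -0.1511, 0.1476]
tool_rot: [0.705, 0.709, -0.0, -0.001]
force: [0.4, -0.2, -1.5]
finger_gap: 0.41
t 4.05 pos [ 534.2 -151.1  147.6] F [ 0.37 -0.16 -1.45] M [-0.01  0.03 -0.03] gap 0.41 q [-0.48  0.55  1.69 -0.    0.91 -0.48]
yaw 90.35 tilt z [-0.0025  0.0013 -1.    ]
offset [333.2 -15.7  -1.9] ang [-0.15 -0.06 11.95]
```

View pics/w3.png

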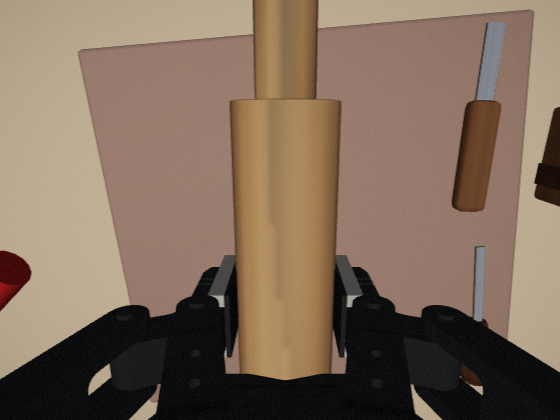

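View pics/s3.png

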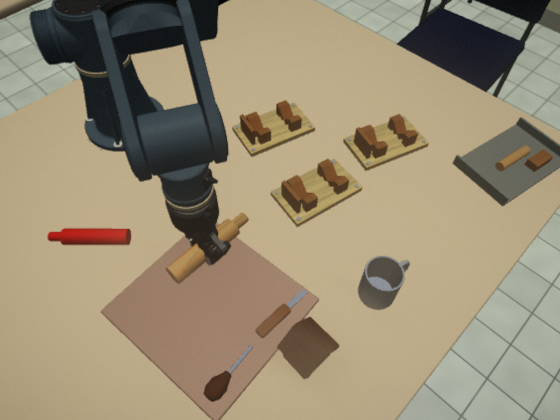

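The blank is held level and square in the jaws: shoulder at row 100 in the wrist view, gap 0.41, about 35 mm. I carry it above the cradle, biased 5 mm off the stop.

```bash
python3 -m crank '[{"grip":1,"offset":[25,-1,0],"angular":[0,0,1]},{"grip":1,"offset":[70,-3,0],"angular":[0,0,3]},{"grip":1,"offset":[120,-6,0],"angular":[0,0,5]},{"grip":1,"offset":[170,-8,0],"angular":[0,0,7]},{"grip":1,"offset":[220,-11,0],"angular":[0,0,9]},{"grip":1,"offset":[270,-13,0],"angular":[0,0,11]},{"grip":1,"offset":[315,-14,0],"angular":[0,0,12]},{"grip":1,"offset":[338,-14.5,0],"angular":[0,0,12]},{"grip":1,"offset":[338,-14.5,0],"angular":[0,0,12]},{"grip":1,"offset":[338,-14.5,0],"angular":[0,0,12]}]'
python3 -m crank '[{"grip":1,"offset":[0,0,0],"angular":[0,0,0]},{"grip":1,"offset":[0,0,0],"angular":[0,0,0]}]'
python3 - <<'E'
from h import *
go([.5175,.187,.06],78.4)
s=snap("wrist");cv2.imwrite("pics/w4.png",s["pixels"][:,:,::-1])
s=snap("scene");cv2.imwrite("pics/s4.png",cv2.resize(s["pixels"][110:260,220:420,::-1],None,fx=4,fy=4,interpolation=cv2.INTER_CUBIC))
s=snap("top");cv2.imwrite("pics/t4.png",cv2.resize(s["pixels"][160:280,120:280,::-1],None,fx=5,fy=5,interpolation=cv2.INTER_CUBIC))
E
```

```text
t: 5.15
tcp_pos: [0.5177, 0.1864, 0.1476]
tool_rot: [0.775, 0.632, -0.001, -0.001]
force: [-0.6, -0.0, -1.9]
finger_gap: 0.404
t: 5.35
tcp_pos: [0.5187, 0.185, 0.1486]
tool_rot: [0.776, 0.631, -0.001, -0.0]
force: [0.5, 0.1, -1.4]
finger_gap: 0.406
t 5.35 pos [518.7 185.  148.6] F [ 0.52  0.06 -1.36] M [-0.03  0.01  0.04] gap 0.406 q [ 0.14  0.54  1.7  -0.    0.9   0.34]
yaw 78.25 tilt z [-1.1e-03 -3.0e-04 -1.0e+00]
offset [ 1.8 -1.5 88.6] ang [-0.06  0.03 -0.15]
```

View pics/w4.png

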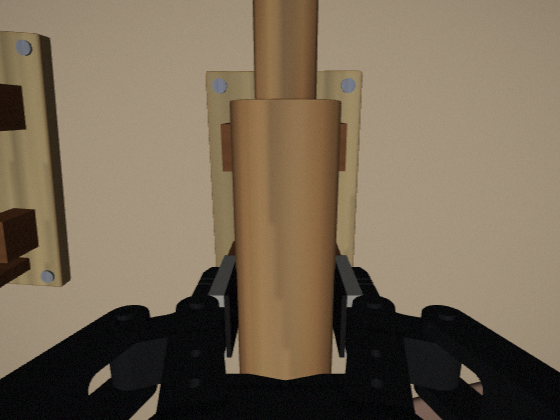

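View pics/s4.png

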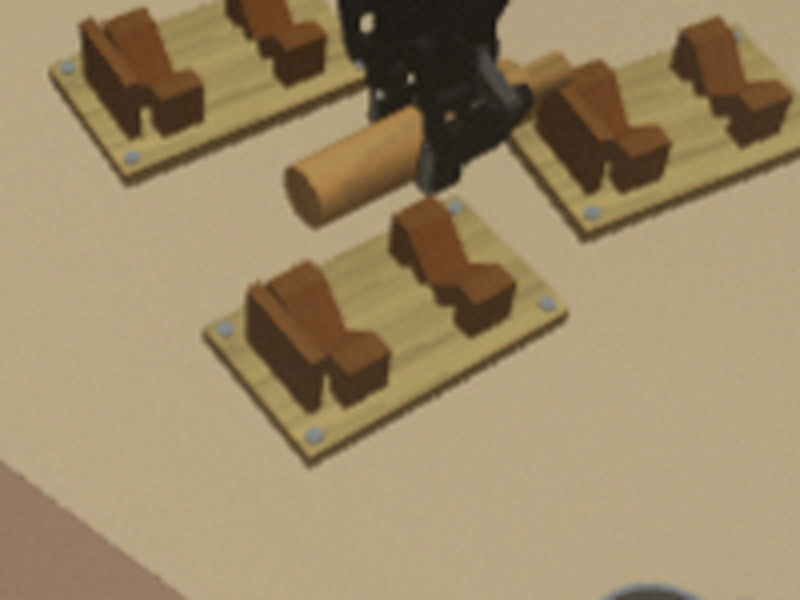

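View pics/t4.png

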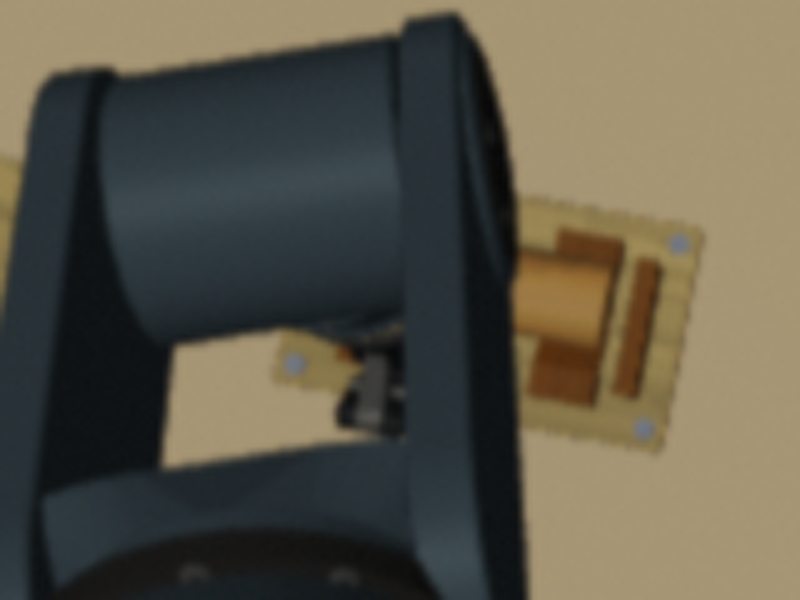

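```bash
python3 - <<'E'
from h import *
T=snap("top");W=snap("wrist");S=snap("scene")
print("butt",ray(T,((612.5)/5-.5+120,(303.5)/5-.5+160),.165))
print("butt S",ray(S,((304)/4-.5+220,(198)/4-.5+110),.165))
p=manip.sense()["tcp_pos"];c=np.radians(78.4);u=np.array([np.cos(c),np.sin(c),0])
print("expected butt",p-0.071*u)
# cradle in wrist: far board corners
for x,y in((.095,.055),(.095,-.055)):
    v=np.array([-u[1],u[0],0]);X=np.array([.5165,.182,.015])+x*u+y*v;print(proj(W,X))
for y in(.04,-.04): print("cheek far top",proj(W,np.array([.5165,.182,.049])+.06*u+y*v))
go([.5175,.1875,.045],78.4)
E
```

```text
butt [0.50540533 0.11361148 0.165     ]
butt S [0.50341651 0.11596879 0.165     ]
expected butt [0.50456343 0.1162292  0.14914414]
[202.93854242  73.27238501]
[360.47779176  72.86010692]
cheek far top [218.4642859  126.53928848]
cheek far top [344.50778894 126.22492005]
t 5.65 pos [518.8 185.8 149.1] F [-0.58 -0.21 -0.53] M [-0.05 -0.   -0.03] gap 0.406 q [0.14 0.54 1.7  0.   0.9  0.35]
yaw 78.31 tilt z [ 2.e-04  0.e+00 -1.e+00]
offset [  1.4  -1.7 104.1] ang [ 0.01 -0.   -0.09]
```

```bash
python3 -m crank '[{"grip":1,"offset":[3,-1.2,5],"angular":[0,0,0]},{"grip":1,"offset":[3,-1.2,30],"angular":[0,0,0]},{"grip":1,"offset":[3,-1.2,60],"angular":[0,0,0]},{"grip":1,"offset":[3,-1.2,85],"angular":[0,0,0]},{"grip":1,"offset":[3,-1.2,100],"angular":[0,0,0]},{"grip":1,"offset":[3,-1.2,107],"angular":[0,0,0]},{"grip":1,"offset":[3,-1.2,107],"angular":[0,0,0]},{"grip":1,"offset":[3,-1.2,107],"angular":[0,0,0]}]'
python3 - <<'E'
from h import *
go([.5175,.1875,.034],78.4)
s=snap("scene");cv2.imwrite("pics/s5.png",cv2.resize(s["pixels"][140:230,260:380,::-1],None,fx=6,fy=6,interpolation=cv2.INTER_CUBIC))
s=snap("top");cv2.imwrite("pics/t5.png",cv2.resize(s["pixels"][180:260,170:270,::-1],None,fx=7,fy=7,interpolation=cv2.INTER_CUBIC))
E
```

```text
t: 6.45
tcp_pos: [0.5186, 0.1897, 0.0425]
tool_rot: [0.775, 0.632, 0.0, 0.0]
force: [0.0, 0.6, -1.0]
finger_gap: 0.408
t 6.45 pos [518.6 189.7  42.5] F [ 0.02  0.55 -1.02] M [0.01 0.02 0.02] gap 0.408 q [0.15 0.72 1.75 0.   0.67 0.35]
yaw 78.36 tilt z [ 1.1e-03  2.0e-04 -1.0e+00]
offset [-2.3 -0.7  8.5] ang [ 0.06 -0.02 -0.04]
```

View pics/s5.png

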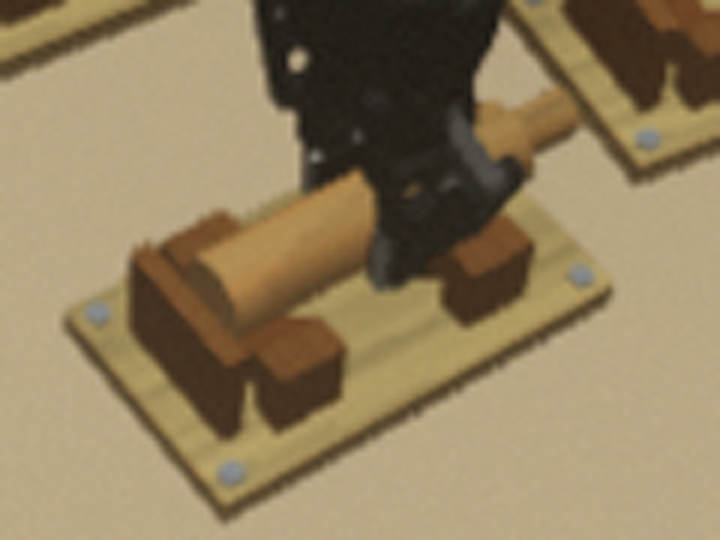

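View pics/t5.png

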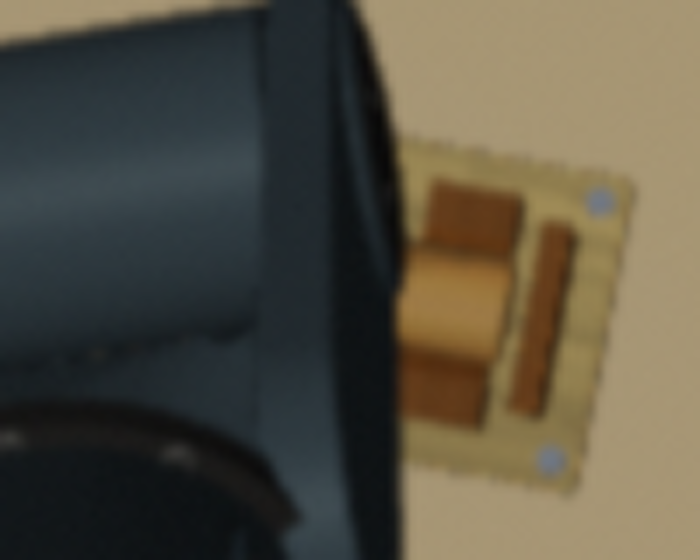

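The blank is above the V and centred between the cheeks. The gap between butt and stop is about 8 mm: butt edge (507,300) versus stop edge (530,315) in the zoomed view. I lower while moving slightly towards the stop.

```bash
python3 -m crank '[{"grip":1,"offset":[-2,-0.5,3],"angular":[0,0,0]},{"grip":1,"offset":[-4,-0.5,6],"angular":[0,0,0]},{"grip":1,"offset":[-4,-0.5,7],"angular":[0,0,0]},{"grip":1,"offset":[-4,-0.5,7],"angular":[0,0,0]}]'
python3 -m crank '[{"grip":1,"offset":[0,0,1],"angular":[0,0,0]},{"grip":1,"offset":[0,0,1],"angular":[0,0,0]}]'
python3 -m crank '[{"grip":1,"offset":[0,0,1],"angular":[0,0,0]},{"grip":1,"offset":[0,0,1],"angular":[0,0,0]}]'
python3 -c "
from h import *
go([.5175,.1875,.034],78.4)"
```

```text
t: 6.95
tcp_pos: [0.5169, 0.1855, 0.035]
tool_rot: [0.775, 0.632, 0.0, 0.0]
force: [0.5, 0.6, -1.3]
finger_gap: 0.405
t: 7.15
tcp_pos: [0.5176, 0.1856, 0.0343]
tool_rot: [0.775, 0.632, 0.001, 0.001]
force: [0.8, -1.0, 0.5]
finger_gap: 0.407
t: 7.35
tcp_pos: [0.5178, 0.1856, 0.0341]
tool_rot: [0.775, 0.632, 0.001, 0.001]
force: [0.2, -0.6, 7.0]
finger_gap: 0.411
t 7.35 pos [517.8 185.6  34.1] F [ 0.22 -0.63  7.  ] M [-0.2  -0.01  0.02] gap 0.411 q [ 0.14  0.73  1.76 -0.    0.65  0.34]
yaw 78.37 tilt z [ 2.2e-03  1.0e-04 -1.0e+00]
offset [ 1.8 -0.6  0.1] ang [ 0.12 -0.03 -0.03]
```

Contact came at the expected height (TCP z 34.1 mm, Fz 7 N, little lateral force). I ease off and slide to the stop.

```bash
python3 -m crank '[{"grip":1,"offset":[0,0,-0.8],"angular":[0,0,0]},{"grip":1,"offset":[-1,0,-0.8],"angular":[0,0,0]},{"grip":1,"offset":[-2,0,-0.8],"angular":[0,0,0]},{"grip":1,"offset":[-2,0,-0.8],"angular":[0,0,0]}]'
python3 -m crank '[{"grip":1,"offset":[-1,0,0],"angular":[0,0,0]},{"grip":1,"offset":[-1,0,0],"angular":[0,0,0]}]'
python3 -m crank '[{"grip":1,"offset":[-1,0,0],"angular":[0,0,0]},{"grip":1,"offset":[-1,0,0],"angular":[0,0,0]}]'
python3 - <<'E'
from h import *
go([.5175,.1875,.034],78.4)
s=snap("top");cv2.imwrite("pics/t6.png",cv2.resize(s["pixels"][180:260,170:270,::-1],None,fx=7,fy=7,interpolation=cv2.INTER_CUBIC))
E
```

```text
t: 7.75
tcp_pos: [0.5175, 0.1841, 0.0341]
tool_rot: [0.775, 0.632, 0.001, 0.0]
force: [3.3, 2.5, 3.2]
finger_gap: 0.415
t: 7.95
tcp_pos: [0.5175, 0.184, 0.0341]
tool_rot: [0.775, 0.631, 0.002, 0.0]
force: [2.7, 6.2, 2.6]
finger_gap: 0.41
t: 8.15
tcp_pos: [0.5175, 0.184, 0.0341]
tool_rot: [0.776, 0.631, 0.003, -0.0]
force: [4.1, 9.8, 1.1]
finger_gap: 0.406
t 8.15 pos [517.5 184.   34.1] F [4.07 9.8  1.11] M [ 1.62 -0.42  0.12] gap 0.406 q [0.14 0.73 1.77 0.   0.64 0.34]
yaw 78.28 tilt z [ 0.0037  0.0034 -1.    ]
offset [ 3.5 -0.7  0.1] ang [ 0.17 -0.24 -0.12]
```

View pics/t6.png

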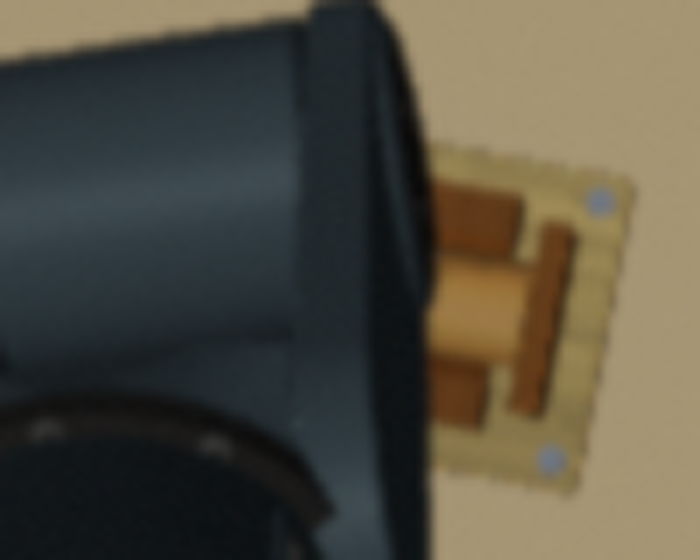

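The butt is against the stop, with 10 N axial force and no gap in view. I relieve the axial load, then press down.

```bash
python3 -m crank '[{"grip":1,"offset":[1,-0.2,0.5],"angular":[0,0,0]},{"grip":1,"offset":[2,-0.2,1],"angular":[0,0,0]},{"grip":1,"offset":[2.2,-0.2,1.5],"angular":[0,0,0]},{"grip":1,"offset":[2.2,-0.2,1.5],"angular":[0,0,0]},{"grip":1,"offset":[2.2,-0.2,1.5],"angular":[0,0,0]}]'
python3 -c "
from h import *
go([.5175,.184,.034],78.4)
st=manip.sense();R=Ro.from_quat(st['tool_rot']);print('tool F',R.inv().apply(st['force']).round(2),'tool M',R.inv().apply(st['ft_torque']).round(2))"
```

```text
t: 8.7
tcp_pos: [0.5175, 0.184, 0.034]
tool_rot: [0.775, 0.632, 0.001, 0.001]
force: [0.7, 1.2, 11.9]
finger_gap: 0.407
t 8.7 pos [517.5 184.   34. ] F [ 0.68  1.15 11.95] M [ 0.16 -0.11  0.05] gap 0.407 q [ 0.14  0.73  1.77 -0.    0.64  0.34]
yaw 78.37 tilt z [ 3.1e-03  3.0e-04 -1.0e+00]
offset [-0.  0.  0.] ang [ 0.17 -0.05 -0.03]
tool F [  1.28   0.47 -11.95] tool M [-0.07  0.18 -0.05]
```

```bash
python3 -m crank '[{"grip":1,"offset":[0,0,0.5],"angular":[0,0,0]},{"grip":1,"offset":[0,0,0.5],"angular":[0,0,0]},{"grip":1,"offset":[0,0,0.5],"angular":[0,0,0]},{"grip":1,"offset":[0,0,0.5],"angular":[0,0,0]}]'
cat > chk.py <<'E'
from h import *
for n in ("top","scene","wrist","top","scene"):
    s=snap(n);st=manip.sense();R=Ro.from_quat(st['tool_rot']);print('F',st["force"].round(2),'tool F',R.inv().apply(st['force']).round(2),'M',R.inv().apply(st['ft_torque']).round(2),st["tcp_pos"].round(4))
    if n=="scene": cv2.imwrite("pics/s7.png",cv2.resize(s["pixels"][140:230,260:380,::-1],None,fx=6,fy=6,interpolation=cv2.INTER_CUBIC))
    if n=="top": cv2.imwrite("pics/t7.png",cv2.resize(s["pixels"][180:260,170:270,::-1],None,fx=7,fy=7,interpolation=cv2.INTER_CUBIC))
E
python3 chk.py
```

```text
t: 9.1
tcp_pos: [0.5175, 0.184, 0.034]
tool_rot: [0.775, 0.632, 0.001, 0.001]
force: [0.5, 0.7, 15.6]
finger_gap: 0.405
F [ 0.04  0.64 16.14] tool F [  0.65  -0.04 -16.14] M [ 0.03  0.05 -0.02] [0.5175 0.184  0.034 ]
F [ 0.99  0.83 16.  ] tool F [  1.03   0.85 -15.99] M [ 0.06  0.1  -0.08] [0.5175 0.184  0.034 ]
F [ 0.29  2.09 15.4 ] tool F [  2.12  -0.09 -15.39] M [-0.03  0.05 -0.01] [0.5175 0.184  0.034 ]
F [-0.04  0.47 15.72] tool F [  0.47  -0.09 -15.72] M [0.01 0.09 0.02] [0.5175 0.184  0.034 ]
F [ 0.15  0.03 15.54] tool F [  0.07   0.19 -15.54] M [0.02 0.08 0.02] [0.5175 0.184  0.034 ]
```

View pics/s7.png

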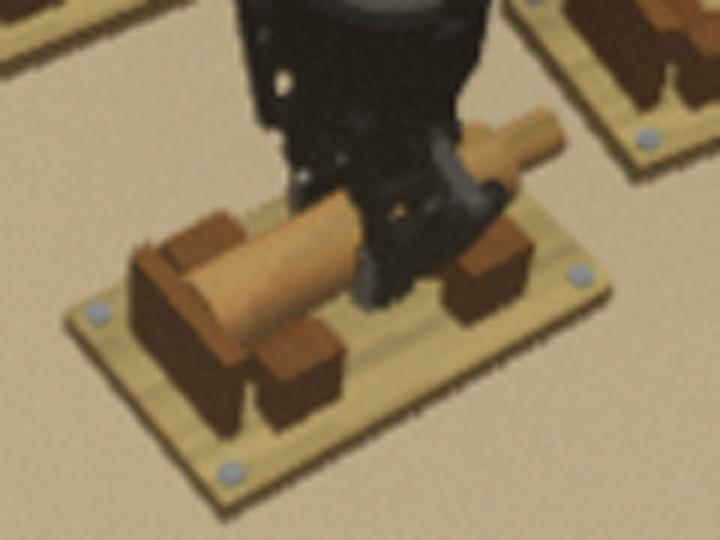

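View pics/t7.png

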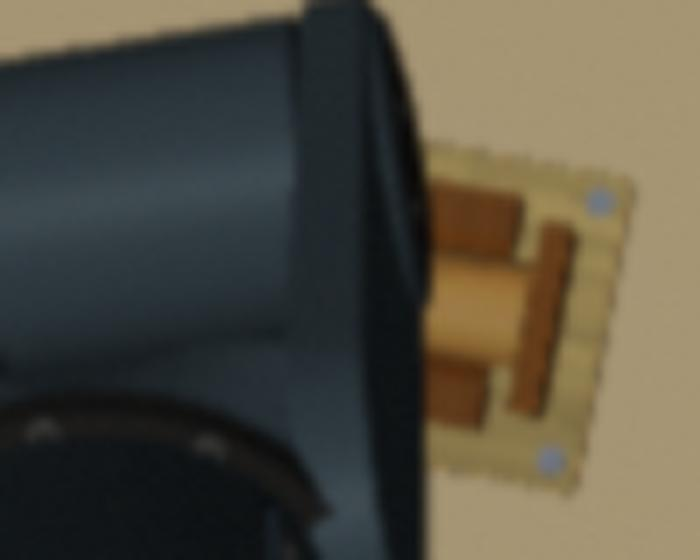

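The blank lies in the V with its butt against the stop (no gap at (528,310)) and its tenon out of the open end. The push is about 15.6 N, with lateral force near zero. I hold for one second, check again, and hand in.

```bash
python3 -m crank '[{"grip":1,"offset":[0,0,-0.1],"angular":[0,0,0]},{"grip":1,"offset":[0,0,-0.1],"angular":[0,0,0]},{"grip":1,"offset":[0,0,-0.1],"angular":[0,0,0]},{"grip":1,"offset":[0,0,-0.1],"angular":[0,0,0]},{"grip":1,"offset":[0,0,-0.1],"angular":[0,0,0]},{"grip":1,"offset":[0,0,-0.1],"angular":[0,0,0]},{"grip":1,"offset":[0,0,-0.1],"angular":[0,0,0]},{"grip":1,"offset":[0,0,-0.1],"angular":[0,0,0]},{"grip":1,"offset":[0,0,-0.1],"angular":[0,0,0]},{"grip":1,"offset":[0,0,-0.1],"angular":[0,0,0]}]'
python3 chk.py
```

```text
t: 10.35
tcp_pos: [0.5175, 0.184, 0.034]
tool_rot: [0.775, 0.632, 0.001, 0.001]
force: [-0.4, 0.2, 14.9]
finger_gap: 0.402
F [ 0.05  0.64 15.45] tool F [  0.65  -0.03 -15.45] M [ 0.    0.12 -0.02] [0.5175 0.184  0.034 ]
F [ 0.47  0.69 15.31] tool F [  0.79   0.37 -15.31] M [0.04 0.06 0.  ] [0.5175 0.184  0.034 ]
F [ 0.19 -0.5  14.65] tool F [ -0.44   0.33 -14.65] M [-0.02  0.13 -0.02] [0.5175 0.184  0.034 ]
F [ 0.54  1.28 15.59] tool F [  1.38   0.32 -15.59] M [0.05 0.09 0.02] [0.5175 0.184  0.034 ]
F [ 1.71  0.6  15.06] tool F [  0.95   1.6  -15.05] M [-0.01  0.07 -0.1 ] [0.5175 0.184  0.034 ]
```

```bash
python3 -c "
from station import manip
print(manip.sign_off())"
```

```text
the job is handed in; nothing more can be done
None
```

The blank is in the right-most cradle and still gripped, pressed down with about 15 N. I handed the job in at roughly 10.6 s on the robot's clock, well inside the 48 s limit.

**What I did:** I gripped the blank across its middle on the mat and lowered it into the V. I slid it along until its butt pressed the stop at about 10 N, then took off most of that end load and pressed down.

**Last checks:**
- **Push:** it stayed between 14.7 and 15.6 N over the last second, with sideways force mostly below 0.5 N (one noisy reading of 1.6 N) and moments close to zero.
- **Seating:** the blank touched down at the height expected for a fully seated blank. Bearing on both faces is inferred from that and the low sideways force.
- **Stop and tenon:** the last pictures I looked at, about a second before hand-in, show no visible gap at the stop and the tenon pointing out of the open end.
- **Disagreement:** the wrist camera put things about 2 mm to one side of the other two views. This was well within what the V corrects.
- **Not checked:** I took no separate final picture of the gouge, knife, cottage, mug or red look-alike. The arm never came near them.

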